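# Seal the coffee-bean box: lever to the marked notch, snap cap pressed home and held

## Robot

A 6-joint arm with a two-finger parallel gripper is mounted at the origin on the work surface. World frame = base frame: x ahead of the robot, y to its left, z up, the work surface at z = 0. Lengths are in m, angles in degrees, forces in N, time in s.
With the tool pointing down it reaches from about 0.3 to 0.75 m from the base axis. Payload 8.5 kg.
Tool frame: the origin (TCP) lies on the centre line of the jaws, within the pads' length; the fingertips stand 25 mm ahead of it and the grasp point (between the pads) lies 6 mm ahead of it (nose_length is the distance from the TCP to the fingertips, in m); z points along the fingers, y is the line along which they close (so a half turn about z gives the same grasp; the last joint's range is limited). The gripper opens to 85 mm and grips with 20 to 120 N. Pads are 22 mm wide; open, the fingers measure 114 mm over their backs; the gripper's body (76 mm by 85 mm) begins 54 mm behind the grasp point. The pads swing forward as they close: fully open they stand 13 mm farther back than shut.
Start: joints at [-89.628, 21.807, 74.336, -0, 83.858, -12.336], TCP at [0.121, -0.537, 0.256] pointing down, gripper open.
Joint ranges: [-178.18, 178.18], [-50.72, 133.34], [12.68, 142.11], [-81.47, 261.47], [9.98, 163.14], [-165.26, 165.26]. Speed limits (degrees/s): [136.94, 136.94, 180, 180, 180, 180].

## Interface

Orientations are given as a 3x3 rotation matrix whose columns are the frame's x, y, z axes.
In Python, from rig import read_state, camera, job_done, nose_length gives the robot as it stands. The module is installed in compiled form; this text tells all that it offers.
- The arm moves only by the tool apply_moves, never from a script. Its argument "commands" is a list of rows, each a list of 3 entries, a list of its own where there are three numbers: the shift along the tool's x, y, z in m, then the turn, a rotation vector about the tool's x, y, z in units of 6 degrees (1.0 is 6 degrees), then the opening, from 0 (shut) to 1 (fully open). In form: [[[tx, ty, tz], [wx, wy, wz], fingers], ...]. A call has 1 to 8 rows; each row is the pose to reach, as a shift and turn from the pose commanded when the call began, along the tool's axes at that moment; what a row does not reach only later rows make up. A row lasts 1/10 s, in which the tool goes at most 50 mm and 8.59 degrees, less where a joint would pass 70% of its speed; a pose out of reach is approached as far as the arm can. A call with a gripper value outside its range is refused whole. The fingers move at their own pace and stop on an object; "squeeze" is the grip in N (left out, the last holds). Time passes only in rows, so rows that repeat a pose let the fingers close. It gives the time, the measured TCP pose, the force, the opening and the grip force at its end, in the units of the state.
- read_state(): the state, without advancing time (a new reading comes with each control period).
- camera(name): name is "side" or "top" or "wrist"; returns a dict with "pixels" (400x640x3 uint8, red, green, blue), "fov_y" (degrees; the focal length in pixels is half the picture's height over the tangent of half this angle, whatever the lens; pixels are square), "cx", "cy" (the principal point, pixels), "cam_to_world" (4x4, takes a point from camera to world coordinates); the wrist camera has in their place "tool_from_camera" (4x4, takes a point from camera to tool coordinates, whose origin is the TCP and whose axes are the flange's). Camera axes: x right, y down, z forward; pixel columns grow to the right and rows downward; lengths in m; the calibration is good to about 2 mm. The wrist camera is an equidistant fisheye: a pixel r from the principal point sees the ray r / f radians off the axis. A picture is of the moment at which its call begins: read the wrist's pose just before it. There is no depth.
- job_done(): hands the job in; it is judged then, once.
The state is a dict: "t": time; "qpos": joint angles; "qd": joint speeds; "effort": joint torques, N m; "position": TCP position; "tool_rot": TCP orientation; "ft_force": force on the tool from outside, world axes, zero at the start; "torque": the same for the moment, N m; "finger_gap": finger opening in m; "grip_force": force on a finger pad.
Only numpy, scipy, OpenCV 4.12 (cv2) and the standard library are available. Lean on these libraries where they do the work, as an engineer would, in place of code of your own. Each camera call takes 0.05 s, during which the arm holds its last target. There are 200 camera calls.

## Task

Seal the coffee-bean box: first throw the little lever on its lid over into the notch marked by the raised arrowhead, then fetch the snap cap (white skirt with a narrower wooden knob) and press it onto the steel stud until it clicks, and keep pressing after the click until the rubber seal under it is squeezed fully down. Finish while still holding the cap pressed down, without letting go, and leave the other things on the counter where they stand.

Things in the scene. Friction and masses are not known exactly. Their poses are not given: they have to be found in the camera images.
- canister: The coffee-bean box: oblong, pale glazed body, flat wooden lid, 156 mm along its x, 268 mm along its y, fixed to the counter. Origin: centre of its underside; lid's top face at z = 90 mm. On the lid stand the stud (at its x 0, y +70 mm) and the lever (pivot at x +35, y -40 mm). At yaw 0 its x points away from the robot, y to the robot's left.
- stud_foot (a point): Point on the stud's vertical axis at the lid's top face; axes as the box. The steel stud is 19 mm thick and rises 30.5 mm above the lid. Four sprung steel latch balls stand 4 mm out of it, their centres 20.5 mm up. Under them a black rubber seal disc, 39 mm across, lies round it, top at 14 mm. A cap set on the stud first rests on the balls, lower rim at about 25 mm.
- seal (a joint): Squeeze of the rubber seal disc, m: 0 free, 0.006 fully down (hard stop), 2 N per mm, 12 N at the stop. Pushing the cap down takes up to 6 to 10 N, then the force drops (click, cap rim 18 mm above the lid); the seal is met at 14 mm and is fully down at 8 mm. If let go after the click, the cap stays latched but the seal lifts it until only about 0.002 of squeeze is left.
- lever (a joint): Angle of the lid lever, rad, about the vertical, growing anticlockwise seen from above. It starts in or between the first two of three sprung notches between low steel ridges, at 0, 0.6 and 1.2; the last, at 1.2, is marked by a raised arrowhead. Stops at -0.08 and 1.28. Needs about 3 to 9 N at the knob to cross a ridge; in a notch it has about 0.08 rad of play either way.
- lever_knob (a point): Middle of the lever's upright round black knob, 18 mm in diameter, 32 mm tall (from 21 to 53 mm above the lid; this point is at 37 mm), 60 mm from the pivot. At lever angle 0 the knob lies from the pivot in the direction 170 deg in the box's frame (almost its -x), at 1.2 in the direction 239 deg.
- lever_pivot (a point): Lever's pivot axis at the lid's top face.
- cap: The snap cap, loose on the counter, upright: white round skirt 44 mm in diameter and 29 mm tall, open below with an inner bead (opening 22 mm), flat shoulder on top at z = 29 mm, and above it a wooden grip knob 30 mm in diameter from z = 29 to 51 mm. Origin: centre of its lower rim; z up. About 60 g.
- jar_lid: Bystander: flat wooden jar lid, 74 mm across, 12 mm thick, small knob, 28 mm high in all. Origin: underside centre.
- stopper: Bystander: cork stopper 30 mm in diameter under a wider 48 mm wooden head, 40 mm high. Origin: underside centre.
- mug: Bystander: white mug, 82 mm across, 95 mm high. Origin: underside centre.
- bowl: Bystander: small blue bowl, 100 mm across, 45 mm high. Origin: underside centre.
- spoon: Bystander: steel spoon lying on the counter. Origin: on its underside.
- sugar_jar: Bystander: pale jar with wooden lid on the round white tray, 96 mm across, 97 mm high. Origin: underside centre.
- tea_jar: Bystander: black jar with wooden lid on the same tray, same size. Origin: underside centre.
Things that resemble listed ones, but are neither listed nor needed, are in the scene too. There is more than one size of the cap; the job needs the middle-sized.

How it is judged (in metres and radians):
On the way, in this order (a step that is already met when the one before it is completed fails the run):
1. the lever is thrown into the marked notch (within 0.12 rad) (value of joint lever between 1.08 and 1.32 rad), for 0.2 s.
2. the cap is clicked onto the stud, past the latch balls (all of step 1 and horizontal distance between cap and stud_foot below 0.004 m and angle between cap's own z axis and vertical below 0.12 rad and z of cap in the frame of stud_foot below 0.0135 m), for 0.1 s.
At the end, for the whole second after the job is handed in: The lever stands in the marked notch (1.08 to 1.32 rad); the cap is on the stud, upright (within 0.12 rad) and centred (within 4 mm), its rim less than 10.5 mm above the lid, held down by the robot so that the seal stays squeezed by more than 4.2 of its 6 mm (all of step 1 and horizontal distance between cap and stud_foot below 0.004 m and angle between cap's own z axis and vertical below 0.12 rad and z of cap in the frame of stud_foot below 0.0105 m and value of joint seal above 0.0042 m and contact force between any of the fingers, the arm and cap above 2 N); the arm keeps its last pose, push and grip.
It fails at once if a bystander is shoved from its place by more than 30 mm (distance of any of jar_lid, stopper, mug, bowl, spoon, sugar_jar, tea_jar from where it was at the start of the episode above 0.03 m).
It also fails if it takes over 58 s, if anything falls off the work surface, if the arm or the gripper's body presses on something with over 40 N, if the wrist force passes 120 N, or if a joint passes its speed limit or range.

## Working session

There is one attempt and no reset: what is moved stays moved. The work goes in short steps, Python scripts to look and compute and a tool call to move; the robot and the scene stay as the last step left them, time stands still between calls to the robot, and variables do not carry over. Pictures are saved under pics/ and viewed, at most 10 in all, crops included, and the job is handed in when it is done.

Besides the shell and the picture viewer there is one more tool, called after ">>>" as name(argument=value, ...), one argument or row to a line, values as JSON. apply_moves: Moves the arm, as the interface text tells. Its arguments: {"type":"object","properties":{"commands":{"type":"array"},"squeeze":{"type":"number"}},"required":["commands"]}

```bash
mkdir -p pics
python3 - <<'E'
from rig import *
import cv2,numpy as np
print(nose_length() if callable(nose_length) else nose_length)
s=read_state();print(s['t'],s['position'],np.round(s['tool_rot'],3),s['finger_gap'])
for n in ['top','side','wrist']:
    c=camera(n);cv2.imwrite(f'pics/{n}0.png',c['pixels'][:,:,::-1])
    print(n,c['fov_y'],c['cx'],c['cy'],np.round(c.get('cam_to_world',c.get('tool_from_camera')),4).tolist())
E
```

```text
0.025
0.0 [ 0.12097563 -0.53625218  0.25570382] [[ 0.976  0.22  -0.   ]
 [ 0.22  -0.976  0.001]
 [ 0.    -0.001 -1.   ]] 0.08508558967387482
top 52.34389026163421 322.4834324321364 189.24561080715557 [[0.0099, -0.9966, 0.0815, 0.5008], [-0.9999, -0.0101, -0.0028, 0.0401], [0.0036, -0.0815, -0.9967, 1.2657], [0.0, 0.0, 0.0, 1.0]]
side 53.64920045853288 319.7851944343257 204.8730248916524 [[0.9928, -0.0968, 0.0704, 0.5083], [-0.1178, -0.6855, 0.7185, -0.7162], [-0.0214, -0.7216, -0.692, 0.8547], [0.0, 0.0, 0.0, 1.0]]
wrist 65.70646984690485 317.9424305475134 198.8444128217942 [[0.001, -0.9473, -0.3204, 0.0819], [1.0, 0.001, 0.0001, -0.0004], [0.0003, -0.3204, 0.9473, -0.1175], [0.0, 0.0, 0.0, 1.0]]
```

View pics/top0.png

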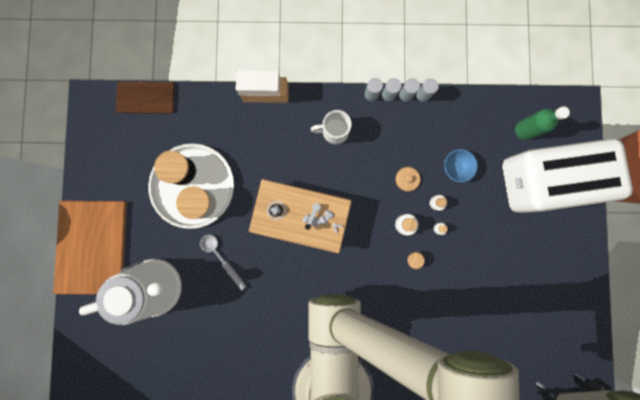

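View pics/side0.png

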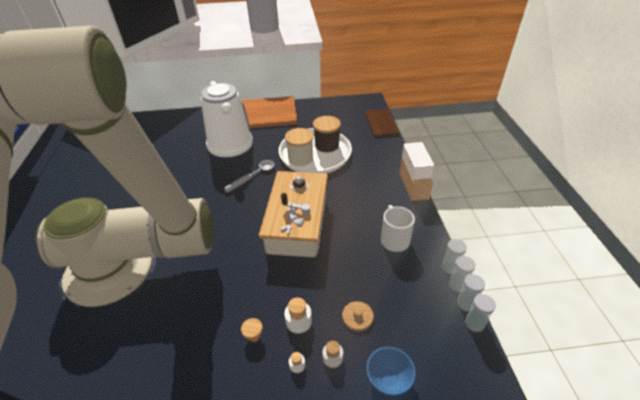

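Top view: box around (300,215), stud at (276,210), lever near (315,217). Caps are at (406,225) large, (438,202) and (441,229). Next I'll enlarge the view.

Run:
```python
import cv2,numpy as np
t=cv2.imread('pics/top0.png')
a=cv2.resize(t[170:260,240:360],None,fx=6,fy=6,interpolation=cv2.INTER_CUBIC)
cv2.imwrite('pics/tc.png',a)
s=cv2.imread('pics/side0.png')
b=cv2.resize(s[165:260,250:340],None,fx=4,fy=4,interpolation=cv2.INTER_CUBIC)
c=cv2.resize(t[160:275,385:480],None,fx=4,fy=4,interpolation=cv2.INTER_CUBIC)
h=max(b.shape[0],c.shape[0]);o=np.zeros((h,b.shape[1]+c.shape[1],3),np.uint8)
o[:b.shape[0],:b.shape[1]]=b;o[:c.shape[0],b.shape[1]:]=c
cv2.imwrite('pics/sc.png',o)
```

```text
(no output)
```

View pics/tc.png

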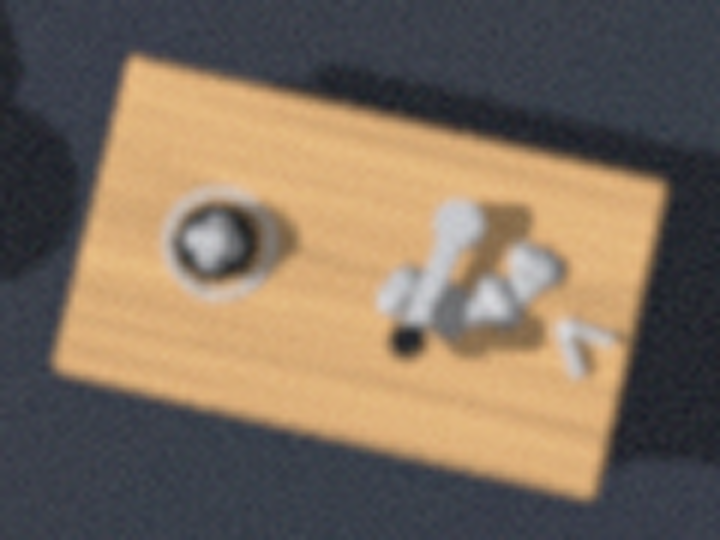

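View pics/sc.png

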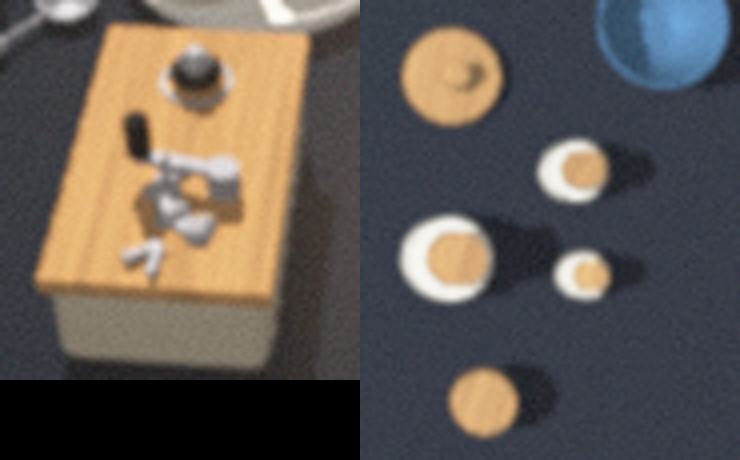

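Lid corners in the crop are (130,55), (668,180), (597,500) and (52,372). The stud is at about (213,240), the lever pivot at (460,218) and the black knob at (405,340), so the lever is near angle 0, with the arrowhead at (580,340). The middle cap is at (575,170) in the second crop.

```bash
cat > h.py <<'E'
import numpy as np,cv2
from rig import *
def ray2z(c,px,z):
    T=np.array(c['cam_to_world']);f=200/np.tan(np.radians(c['fov_y']/2))
    d=T[:3,:3]@np.array([(px[0]-c['cx'])/f,(px[1]-c['cy'])/f,1]);o=T[:3,3]
    return o+d*(z-o[2])/d[2]
def wray(c,px,z,s):
    T=np.array(c['tool_from_camera']);f=200/np.tan(np.radians(c['fov_y']/2))
    u=np.array([px[0]-c['cx'],px[1]-c['cy']]);r=np.hypot(*u)
    th=r/f;d=np.array([*(u/max(r,1e-9)*np.sin(th)),np.cos(th)])
    R=np.array(s['tool_rot']);p=np.array(s['position'])
    o=p+R@T[:3,3];d=R@T[:3,:3]@d
    return o+d*(z-o[2])/d[2]
E
python3 - <<'E'
from h import *
c=camera('top')
f=lambda x,y,k=6,o=(240,170):((x+.5)/k-.5+o[0],(y+.5)/k-.5+o[1])
P=np.array([ray2z(c,f(*p),.09)[:2] for p in [(130,55),(668,180),(597,500),(52,372)]])
print(P.round(4).tolist(),[np.linalg.norm(P[i]-P[(i+1)%4]).round(4) for i in range(4)])
C=P.mean(0);v=(P[0]-P[1])+(P[3]-P[2]);yaw=np.arctan2(v[1],v[0])-np.pi/2
R=np.array([[np.cos(yaw),-np.sin(yaw)],[np.sin(yaw),np.cos(yaw)]])
print('C',C,'yaw',np.degrees(yaw))
print('stud pred',C+R@[0,.07],'meas',ray2z(c,f(213,240),.12))
pv=C+R@[.035,-.04];print('pivot',pv,ray2z(c,f(460,218),.1))
for a in (0,.3,.6,1.2):
    w=a+np.radians(170);print(a,'knob',pv+R@(np.array([np.cos(w),np.sin(w)])*.06))
k=ray2z(c,f(405,340),.143);print('knob meas',k,'ang',np.arctan2(*(R.T@(k[:2]-pv))[::-1])%(2*np.pi)-np.radians(170))
g=lambda x,y:f(x-360,y,4,(385,160))
print('cap shoulder',ray2z(c,g(569,171),.02),'knob',ray2z(c,g(586,170),.051))
print('big',ray2z(c,g(455,259),.06),'lid',ray2z(c,g(452,77),.012),'small',ray2z(c,g(590,275),.04))
E
```

```text
[[0.6257, 0.2148], [0.5678, -0.0458], [0.4146, -0.0125], [0.4728, 0.2488]] [np.float64(0.267), np.float64(0.1568), np.float64(0.2677), np.float64(0.1567)]
C [0.52022012 0.10132639] yaw -12.544833350770931
stud pred [0.53542436 0.16965524] meas [0.53577265 0.16957836 0.12      ]
pivot [0.5456964  0.05467922] [0.54805141 0.05418587 0.1       ]
0 knob [0.49028161 0.07768359]
0.3 knob [0.48595838 0.06027994]
0.6 knob [0.48697136 0.042376  ]
1.2 knob [0.50417545 0.01136628]
knob meas [0.49020039 0.07822501 0.143     ] ang -0.007778171973506165
cap shoulder [ 0.56585398 -0.31455563  0.02      ] knob [ 0.56511004 -0.31846094  0.051     ]
big [ 0.49787316 -0.21804635  0.06      ] lid [ 0.63826993 -0.22703058  0.012     ] small [ 0.48685932 -0.32361358  0.04      ]
```

>>> apply_moves(
  commands=[
    [[0.496, -0.519, 0.0], [0, 0, 0], 1],
    [[0.496, -0.519, 0.0], [0, 0, 0], 1],
    [[0.496, -0.519, 0.0], [0, 0, 0], 1],
    [[0.496, -0.519, 0.0], [0, 0, 0], 1],
    [[0.496, -0.519, 0.0], [0, 0, 0], 1],
    [[0.496, -0.519, 0.0], [0, 0, 0], 1],
    [[0.496, -0.519, 0.0], [0, 0, 0], 1],
    [[0.496, -0.519, 0.0], [0, 0, 0], 1],
  ],
  squeeze=40,
)

```text
t: 1.0
position: [0.3275, -0.1917, 0.2565]
tool_rot: [[0.976, 0.219, 0.0], [0.219, -0.976, -0.0], [0.0, 0.0, -1.0]]
ft_force: [0.1, -0.6, 0.2]
finger_gap: 0.0855
grip_force: 0.0
```

>>> apply_moves(
  commands=[
    [[0.22, -0.23, 0.0], [0, 0, 0], 1],
    [[0.22, -0.23, 0.0], [0, 0, 0], 1],
    [[0.22, -0.23, 0.0], [0, 0, 0], 1],
    [[0.22, -0.23, 0.0], [0, 0, 0], 1],
    [[0.22, -0.23, 0.0], [0, 0, 0], 1],
    [[0.22, -0.23, 0.0], [0, 0, 0], 1],
    [[0.22, -0.23, 0.03], [0, 0, 0], 0.7],
    [[0.22, -0.23, 0.06], [0, 0, 0], 0.7],
  ],
)

```text
t: 1.8
position: [0.492, 0.0815, 0.1955]
tool_rot: [[0.975, 0.224, 0.002], [0.224, -0.975, 0.0], [0.002, 0.0, -1.0]]
ft_force: [0.1, -0.3, -0.9]
finger_gap: 0.06
grip_force: 0.0
```

Run:
```python
from h import *
s=read_state();c=camera('wrist');cv2.imwrite('pics/w1.png',c['pixels'][:,:,::-1]);print(s['t'],s['position'],s['finger_gap'])
```

```text
1.8 [0.49198234 0.08146644 0.19549234] 0.06004818834475888
```

View pics/w1.png

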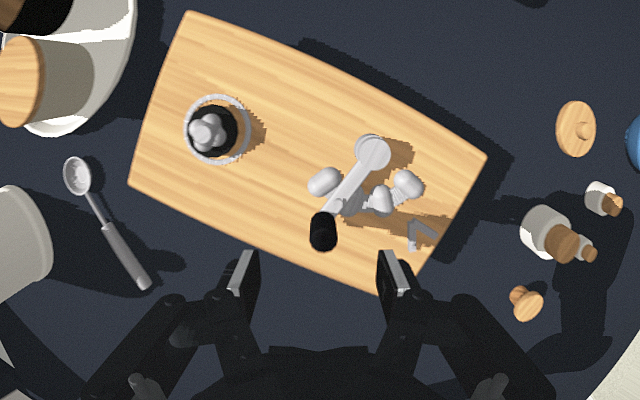

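The knob is at (322,232), between the jaws, and nothing else is in the way. Descending and closing.

>>> apply_moves(
  commands=[
    [[0, 0, 0.03], [0, 0, 0], 0.7],
    [[0, 0, 0.054], [0, 0, 0], 0.7],
    [[0, 0, 0.054], [0, 0, 0], 0.5],
    [[0, 0, 0.054], [0, 0, 0], 0.0],
    [[0, 0, 0.054], [0, 0, 0], 0.0],
    [[0, 0, 0.054], [0, 0, 0], 0.0],
    [[0, 0, 0.054], [0, 0, 0], 0.0],
    [[0, 0, 0.054], [0, 0, 0], 0.0],
  ],
  squeeze=40,
)

```text
t: 2.65
position: [0.4917, 0.0789, 0.1439]
tool_rot: [[0.976, 0.22, 0.003], [0.22, -0.976, -0.001], [0.003, 0.001, -1.0]]
ft_force: [-0.3, -1.4, 7.8]
finger_gap: 0.0167
grip_force: 39.2
```

>>> apply_moves(
  commands=[
    [[-0.004, 0.008, 0], [0, 0, 0], 0],
    [[-0.008, 0.016, 0], [0, 0, 0], 0],
    [[-0.011, 0.025, 0], [0, 0, 0], 0],
    [[-0.011, 0.034, 0], [0, 0, 0], 0],
    [[-0.011, 0.043, 0], [0, 0, 0], 0],
    [[-0.009, 0.052, 0], [0, 0, 0], 0],
    [[-0.005, 0.06, 0], [0, 0, 0], 0],
    [[-0.001, 0.068, 0], [0, 0, 0], 0],
  ],
)

```text
t: 3.45
position: [0.5048, 0.0132, 0.1433]
tool_rot: [[0.975, 0.22, 0.0], [0.22, -0.975, 0.002], [0.001, -0.001, -1.0]]
ft_force: [-1.1, 9.8, 2.5]
finger_gap: 0.0162
grip_force: 40.1
```

>>> apply_moves(
  commands=[
    [[0, 0.001, 0], [0, 0, 0], 0],
    [[0, 0.001, 0], [0, 0, 0], 0],
    [[0, 0.001, 0], [0, 0, 0], 0],
    [[0, 0.001, 0], [0, 0, 0], 0],
  ],
)

```text
t: 3.85
position: [0.5056, 0.0121, 0.1433]
tool_rot: [[0.975, 0.22, 0.002], [0.22, -0.975, 0.0], [0.002, 0.0, -1.0]]
ft_force: [0.9, 5.1, 5.0]
finger_gap: 0.0167
grip_force: 40.3
```

>>> apply_moves(
  commands=[
    [[0, 0, 0], [0, 0, 0], 0.6],
    [[0, 0, 0], [0, 0, 0], 0.6],
    [[0, 0, 0], [0, 0, 0], 0.6],
    [[0, 0, -0.05], [0, 0, 0], 0.6],
    [[0, 0, -0.08], [0, 0, 0], 0.6],
    [[0, 0, -0.08], [0, 0, 0], 0.6],
  ],
)

```text
t: 4.45
position: [0.5065, 0.0112, 0.2261]
tool_rot: [[0.975, 0.22, 0.007], [0.22, -0.976, -0.002], [0.007, 0.003, -1.0]]
ft_force: [0.3, 0.7, 0.1]
finger_gap: 0.0513
grip_force: 0.0
```

Run:
```python
from h import *
s=read_state();c=camera('wrist');cv2.imwrite('pics/w2.png',c['pixels'][:,:,::-1]);print(s['t'],s['position'],s['finger_gap'])
```

```text
4.45 [0.50654059 0.01124812 0.22607411] 0.051273296235803324
```

View pics/w2.png

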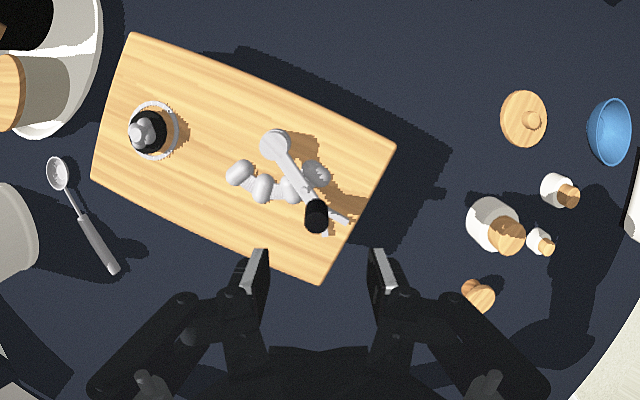

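The lever knob at (316,215) now lies over the arrowhead at about (335,225), so the lever is thrown. Going over to the cap.

>>> apply_moves(
  commands=[
    [[-0.015, 0.334, 0.0], [0, 0, 0], 0.75],
    [[-0.015, 0.334, 0.0], [0, 0, 0], 0.75],
    [[-0.015, 0.334, 0.0], [0, 0, 0], 0.75],
    [[-0.015, 0.334, 0.0], [0, 0, 0], 0.75],
    [[-0.015, 0.334, 0.0], [0, 0, 0], 0.75],
    [[-0.015, 0.334, 0.0], [0, 0, 0], 0.75],
    [[-0.015, 0.334, 0.04], [0, 0, 0], 0.75],
    [[-0.015, 0.334, 0.086], [0, 0, 0], 0.75],
  ],
)

```text
t: 5.3
position: [0.564, -0.322, 0.1345]
tool_rot: [[0.976, 0.216, 0.002], [0.216, -0.976, -0.003], [0.001, 0.003, -1.0]]
ft_force: [-0.2, 0.9, -1.2]
finger_gap: 0.0641
grip_force: 0.0
```

>>> apply_moves(
  commands=[
    [[0, 0, 0], [0, 0, 0], 0.75],
    [[0, 0, 0], [0, 0, 0], 0.75],
    [[0, 0, 0], [0, 0, 0], 0.75],
  ],
)

```text
t: 5.6
position: [0.5649, -0.3173, 0.1388]
tool_rot: [[0.975, 0.221, 0.003], [0.221, -0.975, -0.002], [0.002, 0.003, -1.0]]
ft_force: [-0.1, -0.8, 0.9]
finger_gap: 0.0637
grip_force: 0.0
```

Run:
```python
from h import *
s=read_state();c=camera('wrist');cv2.imwrite('pics/w3.png',c['pixels'][:,:,::-1]);print(s['t'],s['position'],s['finger_gap'],s['tool_rot'])
```

```text
5.6 [ 0.56487282 -0.31730632  0.13878929] 0.06366402738436158 [[ 0.97528865  0.22091796  0.00270111]
 [ 0.22092412 -0.97528842 -0.00224478]
 [ 0.00213845  0.00278605 -0.99999383]]
```

View pics/w3.png

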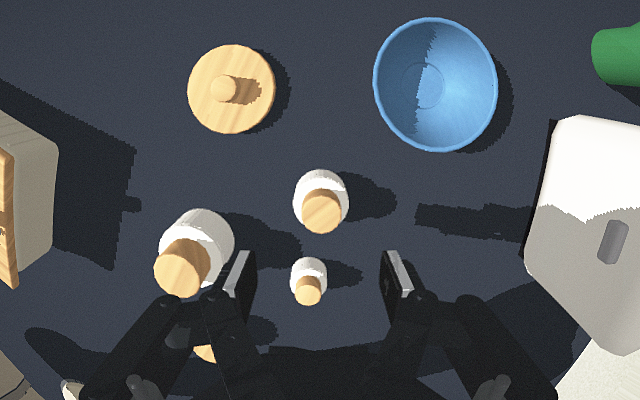

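The middle cap's wooden knob is at about (322,212) and its skirt behind it at (320,193), centred between the jaws. Both neighbours are clear.

Run:
```python
from h import *
s=read_state();c=camera('wrist');im=c['pixels'].astype(int)
m=((im[:,:,0]-im[:,:,2])>50).astype(np.uint8);n,l,st,ce=cv2.connectedComponentsWithStats(m)
k=l[212,322];x,y,w,h,a=st[k];print(x,y,w,h,a,ce[k])
pts=cv2.findContours((l==k).astype(np.uint8),0,1)[0][0][:,0]
W=np.array([wray(c,p,.051,s)[:2] for p in pts])
low=pts[:,1]>y+h*0.45
A=np.c_[2*W[low],np.ones(low.sum())];b=(W[low]**2).sum(1);r=np.linalg.lstsq(A,b,rcond=None)[0]
print('centre',r[:2],'R',np.sqrt(r[2]+r[0]**2+r[1]**2),'blob ctr',wray(c,(x+w/2-.5,y+h/2-.5),.046,s))
R=s['tool_rot'];print('in tool',R.T[:2,:2]@(r[:2]-s['position'][:2]))
```

```text
301 188 40 46 1456 [320.67651099 210.68337912]
centre [ 0.56573623 -0.31909725] R 0.013902591848211517 blob ctr [ 0.56721436 -0.31860356  0.046     ]
in tool [0.00044048 0.00190565]
```

>>> apply_moves(
  commands=[
    [[0.0005, 0.002, 0.04], [0, 0, 0], 0.75],
    [[0.0005, 0.002, 0.07], [0, 0, 0], 0.75],
    [[0.0005, 0.002, 0.083], [0, 0, 0], 0.75],
    [[0.0005, 0.002, 0.083], [0, 0, 0], 0.6],
    [[0.0005, 0.002, 0.083], [0, 0, 0], 0],
    [[0.0005, 0.002, 0.083], [0, 0, 0], 0],
    [[0.0005, 0.002, 0.083], [0, 0, 0], 0],
    [[0.0005, 0.002, 0.083], [0, 0, 0], 0],
  ],
  squeeze=60,
)

```text
t: 6.5
position: [0.5659, -0.32, 0.0557]
tool_rot: [[0.975, 0.22, 0.003], [0.22, -0.975, -0.003], [0.003, 0.003, -1.0]]
ft_force: [0.2, -0.1, 6.4]
finger_gap: 0.0283
grip_force: 59.1
```

>>> apply_moves(
  commands=[
    [[0, 0, 0], [0, 0, 0], 0],
    [[0, 0, 0], [0, 0, 0], 0],
  ],
  squeeze=60,
)

```text
t: 6.7
position: [0.5659, -0.32, 0.0558]
tool_rot: [[0.975, 0.22, 0.003], [0.22, -0.975, -0.003], [0.003, 0.003, -1.0]]
ft_force: [-0.4, 1.2, 6.2]
finger_gap: 0.0277
grip_force: 59.1
```

>>> apply_moves(
  commands=[
    [[0, 0, -0.05], [0, 0, 0], 0],
    [[0, 0, -0.1], [0, 0, 0], 0],
    [[0, 0, -0.15], [0, 0, 0], 0],
    [[0.078, -0.484, -0.17], [0, 0, 0], 0],
    [[0.078, -0.484, -0.17], [0, 0, 0], 0],
    [[0.078, -0.484, -0.17], [0, 0, 0], 0],
    [[0.078, -0.484, -0.17], [0, 0, 0], 0],
    [[0.078, -0.484, -0.17], [0, 0, 0], 0],
  ],
)

```text
t: 7.5
position: [0.549, -0.0681, 0.2147]
tool_rot: [[0.976, 0.22, 0.002], [0.22, -0.976, -0.001], [0.002, 0.001, -1.0]]
ft_force: [1.0, -0.1, -0.9]
finger_gap: 0.0279
grip_force: 59.4
```

>>> apply_moves(
  commands=[
    [[0.039, -0.235, 0], [0, 0, 0], 0],
    [[0.039, -0.235, 0], [0, 0, 0], 0],
    [[0.039, -0.235, 0], [0, 0, 0], 0],
    [[0.039, -0.235, 0], [0, 0, 0], 0],
    [[0.039, -0.235, 0], [0, 0, 0], 0],
    [[0.039, -0.235, 0], [0, 0, 0], 0],
    [[0.039, -0.235, 0], [0, 0, 0], 0],
    [[0.039, -0.235, 0], [0, 0, 0], 0],
  ],
)

```text
t: 8.3
position: [0.536, 0.1669, 0.214]
tool_rot: [[0.976, 0.219, 0.001], [0.219, -0.976, -0.0], [0.001, 0.0, -1.0]]
ft_force: [-0.2, 0.2, -0.2]
finger_gap: 0.0281
grip_force: 59.5
```

Run:
```python
from h import *
s=read_state();print(s['t'],s['position'],s['finger_gap'],s['ft_force'])
R=s['tool_rot']
c=camera('wrist');cv2.imwrite('pics/w4.png',c['pixels'][:,:,::-1])
c=camera('side');x=c['pixels'][80:230,210:410,::-1]
w=cv2.imread('pics/w4.png')[60:360,170:470]
cv2.imwrite('pics/c4.png',np.hstack([cv2.resize(x,(400,300),interpolation=cv2.INTER_CUBIC),w]))
d=np.array([.5355,.1697])-s['position'][:2];print('tool shift',R[:2,:2].T@d)
```

```text
8.3 [0.53600724 0.16686571 0.21396393] 0.028118155040498076 [-0.22280062  0.21845539 -0.19709845]
tool shift [ 0.00012577 -0.00287658]
```

View pics/c4.png

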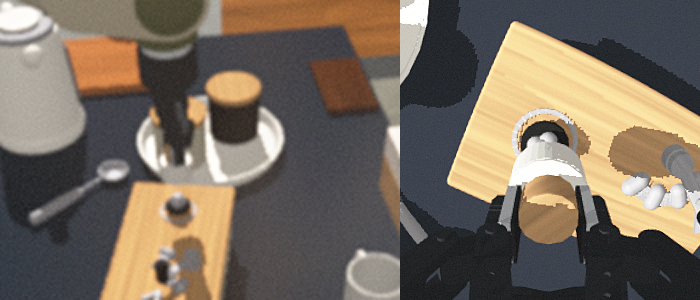

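The cap is held upright at crop (548,190), just in front of the stud at (545,135), with the rim still above it. I'll cross-check the stud position using the seal disc in the earlier wrist pictures.

Run:
```python
from h import *
from scipy.spatial.transform import Rotation as Ro
c=camera('wrist')
for n,pos,R,win in [('w1',[.49198,.08147,.19549],[[.975,.224,.002],[.224,-.975,0],[.002,0,-1]],(178,90,255,170)),
              ('w2',[.50654,.01125,.22607],[[.975,.22,.007],[.22,-.976,-.002],[.007,.003,-1]],(122,98,185,163))]:
    s=dict(position=pos,tool_rot=np.array(R));im=cv2.imread(f'pics/{n}.png')
    x0,y0,x1,y1=win;g=im[y0:y1,x0:x1].max(2)
    m=(g<60).astype(np.uint8);k,l,st,ce=cv2.connectedComponentsWithStats(m);i=1+st[1:,4].argmax()
    p=cv2.findContours((l==i).astype(np.uint8),0,1)[0];p=max(p,key=len)[:,0]
    h=cv2.convexHull(p)[:,0]+[x0,y0]
    W=np.array([wray(c,q,.104,s)[:2] for q in h]);(ctr,r)=cv2.minEnclosingCircle(W.astype(np.float32)*1000)
    print(n,st[i],'seal centre mm',ctr,'r',r)
```

```text
w1 [ 11  15  49  52 929] seal centre mm (535.2274780273438, 167.92587280273438) r 18.973852157592773
w2 [  8  13  37  43 638] seal centre mm (534.9876708984375, 167.9524383544922) r 19.8225154876709
```

>>> apply_moves(
  commands=[
    [[0, 0, 0.01], [0, 0, 0], 0],
    [[0, 0, 0.02], [0, 0, 0], 0],
    [[0, 0, 0.03], [0, 0, 0], 0],
    [[0, 0, 0.03], [0, 0, 0], 0],
    [[0, 0, 0.03], [0, 0, 0], 0],
  ],
)

```text
t: 8.95
position: [0.5358, 0.1678, 0.1832]
tool_rot: [[0.976, 0.22, -0.001], [0.22, -0.976, -0.0], [-0.001, -0.0, -1.0]]
ft_force: [-0.4, 0.9, -0.2]
finger_gap: 0.028
grip_force: 59.5
```

Run:
```python
from h import *
s=read_state();print(s['t'],s['position'],s['ft_force'])
print(np.round(s['tool_rot'],4)); print('shift',s['tool_rot'][:2,:2].T@(np.array([.5353,.1687])-s['position'][:2]))
```

```text
8.95 [0.53581842 0.167765   0.18320256] [-0.37573906  0.86490308 -0.228196  ]
[[ 9.755e-01  2.200e-01 -6.000e-04]
 [ 2.200e-01 -9.755e-01 -1.000e-04]
 [-6.000e-04 -1.000e-04 -1.000e+00]]
shift [-0.00030003 -0.00102614]
```

Going down with the cap to just short of the balls, watching the force.

>>> apply_moves(
  commands=[
    [[0, -0.001, 0.003], [0, 0, 0], 0],
    [[0, -0.001, 0.006], [0, 0, 0], 0],
    [[0, -0.001, 0.009], [0, 0, 0], 0],
    [[0, -0.001, 0.011], [0, 0, 0], 0],
    [[0, -0.001, 0.011], [0, 0, 0], 0],
  ],
  squeeze=80,
)

```text
t: 9.45
position: [0.5355, 0.1688, 0.1722]
tool_rot: [[0.976, 0.22, -0.0], [0.22, -0.976, -0.0], [-0.0, -0.0, -1.0]]
ft_force: [-1.4, -0.8, -0.7]
finger_gap: 0.0275
grip_force: 79.2
```

>>> apply_moves(
  commands=[
    [[0, 0, 0.003], [0, 0, 0], 0],
    [[0, 0, 0.006], [0, 0, 0], 0],
    [[0, 0, 0.008], [0, 0, 0], 0],
    [[0, 0, 0.01], [0, 0, 0], 0],
    [[0, 0, 0.012], [0, 0, 0], 0],
    [[0, 0, 0.014], [0, 0, 0], 0],
    [[0, 0, 0.014], [0, 0, 0], 0],
  ],
  squeeze=80,
)

```text
t: 10.15
position: [0.5352, 0.169, 0.1579]
tool_rot: [[0.975, 0.22, -0.002], [0.22, -0.975, 0.001], [-0.001, -0.001, -1.0]]
ft_force: [-2.8, 3.2, -1.5]
finger_gap: 0.0271
grip_force: 79.7
```

>>> apply_moves(
  commands=[
    [[0, 0, 0.002], [0, 0, 0], 0],
    [[0, 0, 0.004], [0, 0, 0], 0],
    [[0, 0, 0.005], [0, 0, 0], 0],
    [[0, 0, 0.006], [0, 0, 0], 0],
    [[0, 0, 0.006], [0, 0, 0], 0],
  ],
)

```text
t: 10.65
position: [0.5358, 0.1688, 0.1539]
tool_rot: [[0.975, 0.22, 0.002], [0.22, -0.975, 0.0], [0.002, 0.0, -1.0]]
ft_force: [-5.8, 2.2, 11.2]
finger_gap: 0.0273
grip_force: 81.0
```

Run:
```python
from h import *
s=read_state();print(s['t'],s['position'],s['ft_force'],s['torque'])
c=camera('wrist');w=c['pixels'][60:360,170:470,::-1]
c=camera('side');x=c['pixels'][140:240,240:340,::-1]
t=camera('top')['pixels'][170:260,240:330,::-1]
cv2.imwrite('pics/c5.png',np.hstack([cv2.resize(x,(300,300),interpolation=cv2.INTER_CUBIC),w]))
```

```text
10.65 [0.53584916 0.16876976 0.15386368] [-5.79828181  2.18848185 11.21555036] [0.40990698 0.90983346 0.00109032]
```

View pics/c5.png

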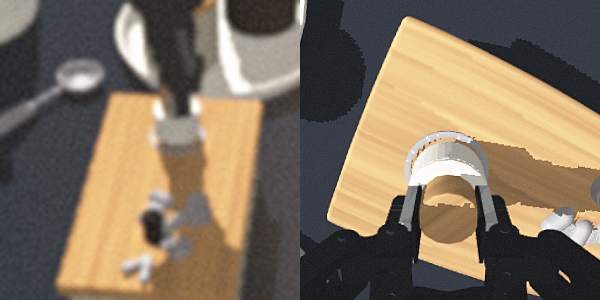

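The picture shows the cap seated on the stud inside the ring, at (450,165), upright. TCP height and force (0.1539, 11 N) match the click and a nearly full squeeze. I'll press a little more for margin.

>>> apply_moves(
  commands=[
    [[0, 0, 0.002], [0, 0, 0], 0],
    [[0, 0, 0.004], [0, 0, 0], 0],
    [[0, 0, 0.004], [0, 0, 0], 0],
    [[0, 0, 0.004], [0, 0, 0], 0],
    [[0, 0, 0.004], [0, 0, 0], 0],
  ],
)

```text
t: 11.3
position: [0.5363, 0.1689, 0.1535]
tool_rot: [[0.975, 0.22, 0.006], [0.22, -0.975, 0.0], [0.006, 0.001, -1.0]]
ft_force: [-13.5, 0.8, 37.8]
finger_gap: 0.0272
grip_force: 84.4
```

Hard stop reached, since the force rises steeply at the same height. Easing off slightly.

>>> apply_moves(
  commands=[
    [[-0.0005, 0, -0.002], [0, 0, 0], 0],
    [[-0.0005, 0, -0.002], [0, 0, 0], 0],
    [[-0.0005, 0, -0.002], [0, 0, 0], 0],
    [[-0.0005, 0, -0.002], [0, 0, 0], 0],
  ],
)

```text
t: 11.7
position: [0.5359, 0.1688, 0.1536]
tool_rot: [[0.975, 0.22, 0.005], [0.22, -0.975, 0.0], [0.005, 0.001, -1.0]]
ft_force: [-7.7, 1.8, 24.0]
finger_gap: 0.0276
grip_force: 81.8
```

Run:
```python
from h import *
c=camera('side');im=c['pixels'][195:235,275:310].max(2)
k,l,st,ce=cv2.connectedComponentsWithStats((im<60).astype(np.uint8))
for i in range(1,k):
  if st[i,4]>15:
    p=ray2z(c,ce[i]+[275,195],.127);v=p[:2]-[.5457,.0547]
    print(st[i],p,np.hypot(*v),(np.degrees(np.arctan2(v[1],v[0]))+12.54)%360-170)
```

```text
[13 16  6 10 37] [0.50279651 0.01014592 0.127     ] 0.061852852256233444 68.62121814225137
```

Lever at 68.6° = 1.20 rad, radius 62 mm, which fits the given 60 mm.

```bash
python3 -c "
from rig import *
print(job_done())"
```

```text
the job is handed in; nothing more can be done
None
```

I handed the job in with the lever in the marked notch (measured 1.20 rad), the cap on the stud and pressed to the seal's hard stop, still gripped and held down with about 24 N; the hand-in returned no verdict.

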